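Load the spring set into an actuator end cap and set the collapsed spring aside

ROBOT

A 7-joint arm with a two-finger parallel gripper is mounted at the origin on a cart in front of the work surface, level with it; the furniture and walls round the work are solid. World frame = base frame: x ahead of the robot, y to its left, z up, the work surface at z = 0. Lengths are in m, angles in rad, forces in N, time in s.
With the tool pointing down it reaches from about 0.4 to 0.75 m from the base axis. Payload 19.5 kg.
Tool frame: the origin (TCP) lies midway between the tips of the shut fingers; the grasp point (between the pads) lies 19 mm behind it; z points along the fingers, y is the line along which they close (so a half turn about z gives the same grasp; the last joint's range is limited). The gripper opens to 85 mm and grips with 20 to 120 N. Pads are 22 mm wide; open, the fingers measure 114 mm over their backs; the gripper's body (76 mm by 85 mm) begins 54 mm behind the grasp point. The pads swing forward as they close: fully open they stand 13 mm farther back than shut.
Start: joints at [1.209, 0.707, -0.028, 1.485, 0.022, 0.951, -0.075], TCP at [0.181, -0.546, 0.231] pointing down, gripper open.
Joint ranges: [-2.71, 2.71], [-0.32, 2.16], [-1.57, 1.52], [0, 2.45], [-1.46, 4.6], [0, 2.02], [-2.83, 2.83]. Speed limits (rad/s): [1.89, 1.89, 2.57, 2.57, 3.01, 3.01, 3.01].

INTERFACE

Orientations are given as a unit quaternion [w, x, y, z].
In Python, from bench import r gives the robot as it stands. The module is installed in compiled form; this text tells all that it offers.
- The arm moves only by the tool jog_arm, called after "Request:" as name(argument=value, ...), one argument or row to a line, values as JSON. Schema: {"type":"object","properties":{"ticks":{"type":"array","items":{"type":"array","prefixItems":[{"type":"number"},{"type":"array","items":{"type":"number"},"minItems":3,"maxItems":3},{"type":"array","items":{"type":"number"},"minItems":3,"maxItems":3}],"minItems":3,"maxItems":3},"minItems":1,"maxItems":5},"force":{"type":"number"},"only":{"type":"string"},"quiet":{"type":"boolean"},"lines":{"type":"string"}},"required":["ticks"],"additionalProperties":false}. ticks is a list of rows, 1 to 5 of them, each written [opening, [dx, dy, dz], [rx, ry, rz]]: the finger opening in m, then dx, dy, dz in a scale on which 1.0 is 50 cm, then a rotation vector rx, ry, rz in parts of the range, where 1.0 means 2 rad; each row shifts and turns the commanded pose from where the row before left it, along the tool's axes as they then stand; what a row does not reach is not made up. A row lasts 1/12 s, in which the tool goes at most 0.0417 m and 0.125 rad, less where a joint would pass 70% of its speed; a pose out of reach is approached as far as the arm can. The fingers move at their own pace and stop on an object; force is the grip in N (left out, the last holds). Time passes only in rows, so rows that do not move let the fingers close. The tool returns the time, the measured TCP pose, the force, the opening and the grip force at its end. only (a regular expression) keeps the lines of the reply that match it, lines (a string "A,B") keeps lines A to B, and quiet returns only ok. Input that does not fit is refused with a message, and nothing moves.
- r.get_state(): the state, without advancing time (a new reading comes with each control period).
- r.grab_frame(name): name is "scene" or "top"; returns a dict with "color" (384x512x3 uint8, red, green, blue), "range_z" (384x512 float32, m along the optical axis (not along the pixel's ray), 0 where there is no reading), "camera_matrix" (3x3 intrinsics, pixels), "dist" ([k1, k2, p1, p2, k3] as OpenCV has them; the pictures are not rectified), "pose" (4x4, takes a point from camera to world coordinates). Camera axes: x right, y up, looking along -z (the intrinsics and any distortion apply to the point x, -y, -z); pixel columns grow to the right and rows downward; lengths in m; the calibration is good to about 2 mm. A picture is of the moment at which its call begins.
- r.close_job(): hands the job in; it is judged then, once.
The state is a dict: "time_s": time; "qpos": joint angles; "dq": joint speeds; "tau": joint torques, N m; "position": TCP position; "ee_rot": TCP orientation; "contact_force": force on the tool from outside, world axes, zero at the start; "ft_torque": the same for the moment, N m; "opening": finger opening in m; "grip_force": force on a finger pad.
Only numpy, scipy, OpenCV 4.12 (cv2) and the standard library are available. Lean on these libraries where they do the work, as an engineer would, in place of code of your own. Each camera call takes 0.05 s, during which the arm holds its last target. There are 200 camera calls.

TASK

Make up the spring set for the pneumatic actuator: stand one sound, full-height spring cartridge in each of the three pockets of the open end cap, upright and right down on the pocket floor. One of the four cartridges standing on the bench in front of you (those beside the big actuator at the far right are not part of this job) has collapsed and is plainly shorter; it must not be refitted, so stand it upright in the round steel parts dish. Do not tip any cartridge over.

Things in the scene. Friction and masses are not known exactly. Their poses are not given: they have to be found in the camera images.
- spring_1: sound spring cartridge: a black coil spring between two cream end discs, an upright cylinder 52 mm in diameter and 105 mm tall, 0.34 kg, standing on the bench at the start; the three sound ones are alike and interchangeable. Origin at the centre of its underside, z up along its axis. Grip it round the upper disc or the coil.
- spring_2: sound spring cartridge: a black coil spring between two cream end discs, an upright cylinder 52 mm in diameter and 105 mm tall, 0.34 kg, standing on the bench at the start; the three sound ones are alike and interchangeable. Origin at the centre of its underside, z up along its axis. Grip it round the upper disc or the coil.
- spring_3: sound spring cartridge: a black coil spring between two cream end discs, an upright cylinder 52 mm in diameter and 105 mm tall, 0.34 kg, standing on the bench at the start; the three sound ones are alike and interchangeable. Origin at the centre of its underside, z up along its axis. Grip it round the upper disc or the coil.
- spring_short: collapsed spring cartridge: same black coil between cream end discs, but squashed: an upright cylinder 52 mm in diameter and only 72 mm tall, 0.3 kg, standing on the bench among the others at the start. Origin at the centre of its underside, z up along its axis.
- end_cap_open: cast light-metal end cap of the actuator, lying with its open side up, fixed on the bench: round, 166 mm across (184 mm over its four bolt ears), outer wall 50 mm high, with three round spring pockets inside. Origin at the centre of its underside, z up; pocket_1 lies along its +x.
- pocket_1: one of the three round spring pockets cast inside end_cap_open, fixed to it: bore 61 mm, flared to 66 mm at its mouth, rim 30 mm above the pocket's floor. Origin at the centre of the pocket's flat floor (12 mm above the bench), z up. The pockets' centres are 73 mm apart, 42 mm from the cap's centre.
- pocket_2: one of the three round spring pockets cast inside end_cap_open, fixed to it: bore 61 mm, flared to 66 mm at its mouth, rim 30 mm above the pocket's floor. Origin at the centre of the pocket's flat floor (12 mm above the bench), z up. The pockets' centres are 73 mm apart, 42 mm from the cap's centre.
- pocket_3: one of the three round spring pockets cast inside end_cap_open, fixed to it: bore 61 mm, flared to 66 mm at its mouth, rim 30 mm above the pocket's floor. Origin at the centre of the pocket's flat floor (12 mm above the bench), z up. The pockets' centres are 73 mm apart, 42 mm from the cap's centre.
- parts_dish: round stainless parts dish, fixed on the bench: 128 mm across its flared rim, 29 mm high, flat inner floor about 95 mm across and 6 mm above the bench. Origin at the centre of its underside, z up.
- air_manifold: obstacle, fixed: brown air pipe on brackets along the back of the bench. Origin on the bench under its middle, x away from the robot. Its black hand wheel juts out 92 mm towards the robot at y +0.11 to +0.18 from the origin, 0.23 to 0.31 m above the bench; other parts jut out up to 65 mm. A red hose crosses the air at y -0.23 from the origin, 0.1 to 0.36 m above the bench.

How it is judged:
At the end, for the whole second after the job is handed in: Each of the three pockets holds one of the three full-height cartridges, within 8 mm of the pocket's centre and within 5 mm of its floor; the short cartridge stands in the dish, within 28 mm of its centre and on its floor; all four are upright (within 0.1 rad) and at rest (((horizontal distance between spring_1 and pocket_1 below 0.008 m and z of spring_1 in the frame of pocket_1 between -0.005 and 0.005 m) or (horizontal distance between spring_2 and pocket_1 below 0.008 m and z of spring_2 in the frame of pocket_1 between -0.005 and 0.005 m) or (horizontal distance between spring_3 and pocket_1 below 0.008 m and z of spring_3 in the frame of pocket_1 between -0.005 and 0.005 m)) and ((horizontal distance between spring_1 and pocket_2 below 0.008 m and z of spring_1 in the frame of pocket_2 between -0.005 and 0.005 m) or (horizontal distance between spring_2 and pocket_2 below 0.008 m and z of spring_2 in the frame of pocket_2 between -0.005 and 0.005 m) or (horizontal distance between spring_3 and pocket_2 below 0.008 m and z of spring_3 in the frame of pocket_2 between -0.005 and 0.005 m)) and ((horizontal distance between spring_1 and pocket_3 below 0.008 m and z of spring_1 in the frame of pocket_3 between -0.005 and 0.005 m) or (horizontal distance between spring_2 and pocket_3 below 0.008 m and z of spring_2 in the frame of pocket_3 between -0.005 and 0.005 m) or (horizontal distance between spring_3 and pocket_3 below 0.008 m and z of spring_3 in the frame of pocket_3 between -0.005 and 0.005 m)) and horizontal distance between spring_short and parts_dish below 0.028 m and z of spring_short in the frame of parts_dish below 0.012 m and angle between each of spring_1, spring_2, spring_3, spring_short's own z axis and vertical below 0.1 rad and linear speed of each of spring_1, spring_2, spring_3, spring_short below 0.02 m/s); the robot touches nothing.
It fails at once if a cartridge is tipped over (angle between any of spring_1, spring_2, spring_3, spring_short's own z axis and vertical above 0.7 rad).
It also fails if it takes over 99 s, if anything falls off the work surface, if the arm or the gripper's body presses on something with over 40 N, if the wrist force passes 120 N, or if a joint passes its speed limit or range.

## Working session

There is one attempt and no reset: what is moved stays moved. The work goes in short steps, Python scripts to look and compute and a tool call to move; the robot and the scene stay as the last step left them, time stands still between calls to the robot, and variables do not carry over. Pictures are saved under pics/ and viewed, at most 14 in all, crops included, and the job is handed in when it is done.

```bash
mkdir -p pics; cat > h.py <<'E'
import numpy as np,cv2
from bench import r
def shot(n,f):
    F=r.grab_frame(n); cv2.imwrite('pics/'+f,F['color'][:,:,::-1]); np.savez('/tmp/'+n+'.npz',**F); return F
def cloud(F):
    h,w=F['range_z'].shape
    uv=np.mgrid[0:w,0:h].T.reshape(-1,1,2).astype(np.float64)
    p=cv2.undistortPoints(uv,F['camera_matrix'],F['dist']).reshape(h,w,2)
    d=F['range_z'][...,None]
    c=np.concatenate([p[...,:1]*d,-p[...,1:]*d,-d],2)
    return c@F['pose'][:3,:3].T+F['pose'][:3,3]
E
python3 - <<'E'
from h import *
for n in('scene','top'):
    F=shot(n,n+'1.png');print(n,F['pose'].round(3).tolist(),F['camera_matrix'].round(1).tolist(),F['dist'])
s=r.get_state();print(s)
E
```

```text
scene [[-0.555, 0.397, -0.731, -0.06], [-0.832, -0.285, 0.477, 0.569], [-0.018, 0.872, 0.488, 0.461], [0.0, 0.0, 0.0, 1.0]] [[350.4, 0.0, 254.3], [0.0, 350.4, 180.1], [0.0, 0.0, 1.0]] [-0.01724351  0.          0.          0.          0.        ]
top [[0.003, 0.989, -0.146, 0.394], [-1.0, 0.003, 0.001, 0.173], [0.001, 0.146, 0.989, 1.119], [0.0, 0.0, 0.0, 1.0]] [[498.8, 0.0, 259.9], [0.0, 498.8, 195.0], [0.0, 0.0, 1.0]] [-0.10352438  0.          0.          0.          0.        ]
{'time_s': 0.1, 'qpos': array([ 1.20926537,  0.70701007, -0.02765807,  1.48493846,  0.02199748,
        0.95085982, -0.07550555]), 'dq': array([ 4.23370277e-04, -3.55016302e-04,  1.52881804e-03, -2.28655960e-03,
       -3.79105940e-04, -3.04893439e-04,  6.08472634e-05]), 'tau': array([ 1.45475842e-03, -8.84297276e+01,  1.23701468e+00, -2.36457002e+01,
        1.71941245e-02,  5.13467880e-03, -1.45417985e-04]), 'position': array([ 0.18073633, -0.54562736,  0.2308947 ]), 'ee_rot': array([-4.51552038e-04,  9.87238791e-01,  1.59246224e-01, -7.10887324e-05]), 'contact_force': array([-0.12066413,  0.65483773,  0.00759275]), 'ft_torque': array([ 0.00966024, -0.02791541, -0.0374784 ]), 'grip_force': 0.0, 'opening': 0.08553494487694627}
```

View pics/scene1.png

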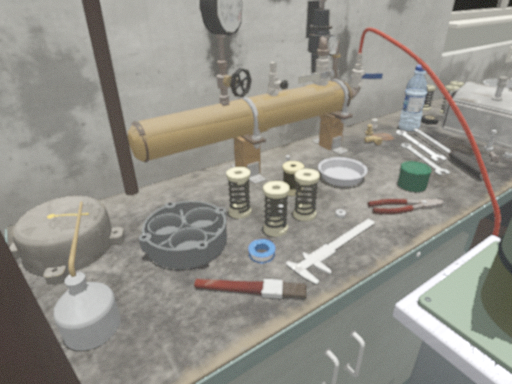

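View pics/top1.png

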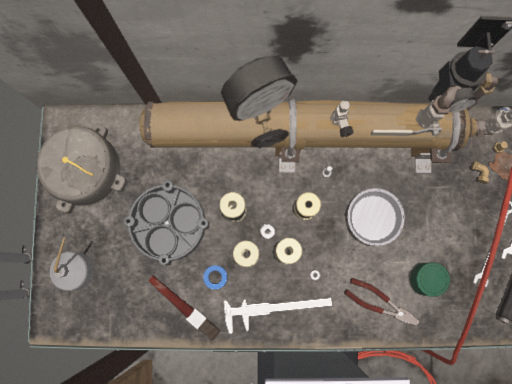

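The scene view shows four cream-topped cartridges at about (238,190), (276,205), (306,192) and the low one at (292,175). The cap is at (185,235) and the dish at (342,172). In the top view the discs are at (232,206), (308,205), (246,253) and (289,251), the cap at (168,222) with pockets at (155,209), (187,219) and (162,241), and the dish at (376,217).

```bash
cat >> h.py <<'E'
def ray(F,uv,z):
    p=cv2.undistortPoints(np.array(uv,float).reshape(-1,1,2),F['camera_matrix'],F['dist']).reshape(-1,2)
    d=np.c_[p[:,0],-p[:,1],-np.ones(len(p))]@F['pose'][:3,:3].T; o=F['pose'][:3,3]
    return o+d*((z-o[2])/d[:,2])[:,None]
def circ(P):
    A=np.c_[2*P[:,:2],np.ones(len(P))];s=np.linalg.lstsq(A,(P[:,:2]**2).sum(1),rcond=None)[0]
    return s[0],s[1],np.sqrt(s[2]+s[0]**2+s[1]**2)
def discs(F):
    C=cloud(F);hsv=cv2.cvtColor(F['color'],cv2.COLOR_RGB2HSV)
    m=cv2.inRange(hsv,(18,30,150),(40,150,255));out=[]
    for c in cv2.findContours(m,cv2.RETR_EXTERNAL,cv2.CHAIN_APPROX_NONE)[0]:
        if cv2.contourArea(c)<120: continue
        k=np.zeros_like(m);cv2.drawContours(k,[c],-1,255,-1);k&=m
        z=np.median(C[...,2][k>0]);P=ray(F,cv2.convexHull(c),z)
        M=cv2.minEnclosingCircle(P[:,:2].astype(np.float32))
        out.append((cv2.minEnclosingCircle(c)[0],z,M))
    return out
E
python3 - <<'E'
from h import *
F=dict(np.load('/tmp/top.npz'));C=cloud(F)
for o in discs(F):print(np.round(o[0],1),round(float(o[1]),4),np.round(o[2][0],4),round(o[2][1],4))
u,v=np.meshgrid(range(512),range(384))
Z=C[...,2]
print('bench',np.median(Z[270:300,20:520][Z[270:300,20:520]!=0]))
for x,y in((155,209),(187,219),(162,241)):
    k=((u-x)**2+(v-y)**2<60); print('floor',np.median(C[k],0).round(4))
# floors: connected comps at z~0.012 within cap; rims z~0.042
k=(np.hypot(u-168,v-222)<45)
for lo,hi in((.003,.021),(.035,.046),(.046,.06)):
    m=(k&(Z>lo)&(Z<hi)); print(lo,m.sum(),C[m].mean(0).round(4))
m=(k&(Z>.003)&(Z<.021)).astype(np.uint8)
n,l,st,ce=cv2.connectedComponentsWithStats(m)
for i in range(1,n):
    if st[i,4]>80:
        P=C[l==i];M=cv2.minEnclosingCircle(P[:,:2].astype(np.float32));print('pk',ce[i].round(1),st[i,4],P.mean(0).round(4),np.round(M[0],4),round(M[1],4))
m=k&(Z>.04)&(Z<.06);P=C[m];M=cv2.minEnclosingCircle(P[:,:2].astype(np.float32));print('cap out',np.round(M[0],4),M[1])
k=np.hypot(u-376,v-217)<40
m=k&(Z>.02)&(Z<.036);P=C[m];M=cv2.minEnclosingCircle(P[:,:2].astype(np.float32));print('dish',np.round(M[0],4),M[1],P[:,2].max())
m=np.hypot(u-376,v-217)<15;print('dishfloor',np.median(C[m],0))
cv2.imwrite('pics/capcrop.png',cv2.resize(F['color'][170:280,110:340,::-1],None,fx=3.4,fy=3.4,interpolation=cv2.INTER_CUBIC))
E
```

```text
[245.7 253.5] 0.105 [0.4239 0.2014] 0.0271
[288.5 250.5] 0.1049 [0.4303 0.1146] 0.027
[308.2 204.1] 0.0716 [0.5295 0.0702] 0.0265
[231.8 204.3] 0.1044 [0.5242 0.2305] 0.0267
bench 0.0009054983088628843
floor [0.5247 0.4079 0.0128]
floor [0.5026 0.3353 0.0121]
floor [0.4532 0.3898 0.0127]
0.003 2739 [0.4932 0.3767 0.0123]
0.035 821 [0.4955 0.3846 0.0408]
0.046 818 [0.4917 0.3771 0.0501]
pk [167.5 195.5] 139 [0.5555 0.3805 0.0126] [0.5531 0.3842] 0.0272
pk [185.1 198.5] 156 [0.5487 0.3406 0.0128] [0.5456 0.3335] 0.0278
pk [154.6 209.1] 530 [0.5246 0.4089 0.0126] [0.5241 0.408 ] 0.0298
pk [185.8 218.2] 553 [0.5043 0.3381 0.0124] [0.5044 0.3369] 0.0302
pk [139.4 221.7] 120 [0.4959 0.4421 0.0131] [0.4993 0.4397] 0.025
pk [191.6 236.4] 170 [0.4639 0.3242 0.0125] [0.4689 0.3257] 0.0242
pk [140.7 237.5] 142 [0.4607 0.4378 0.0136] [0.4556 0.4329] 0.0264
pk [161.4 240.8] 568 [0.4538 0.3913 0.0126] [0.4534 0.3901] 0.0308
pk [179.4 247.8] 186 [0.4384 0.3508 0.0127] [0.442  0.3564] 0.0273
cap out [0.492  0.3766] 0.09036987274885178
dish [ 0.5082 -0.0828] 0.0637500062584877 0.03359763764340884
dishfloor [ 0.50896428 -0.08916449  0.00503537]
```

View pics/capcrop.png

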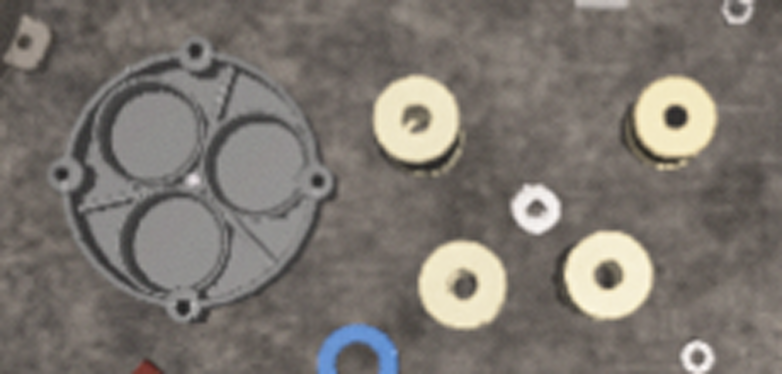

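```bash
python3 - <<'E'
from h import *
for n in('top','scene'):
    F=dict(np.load(f'/tmp/{n}.npz'));C=cloud(F);hsv=cv2.cvtColor(F['color'],cv2.COLOR_RGB2HSV)
    m=((cv2.inRange(hsv,(0,120,90),(8,255,255))|cv2.inRange(hsv,(172,120,90),(180,255,255)))>0)&(F['range_z']>0)
    P=C[m];P=P[(P[:,1]<-.1)];P=P[np.argsort(P[:,0])]
    print(n,len(P));print(P[::max(1,len(P)//25)].round(3).tolist())
    if n=='top':
        for a in range(120,700,60):
            pass
        Q=C[100:170,140:470].reshape(-1,3);Q=Q[Q[:,2]>.05]
        for lo,hi in((.05,.15),(.15,.22),(.22,.32),(.32,.6)):
            q=Q[(Q[:,2]>lo)&(Q[:,2]<hi)]
            if len(q):
                for y0 in np.arange(-.2,.5,.1):
                    s=q[abs(q[:,1]-y0)<.05]
                    if len(s):print(lo,hi,'y',round(y0,2),'minx',s[:,0].min().round(3),len(s))
E
```

```text
top 1522
[[-0.043, -0.484, -0.807], [0.001, -0.464, -0.78], [0.044, -0.398, -0.775], [0.062, -0.355, -0.783], [0.07, -0.32, -0.781], [0.074, -0.283, -0.782], [0.079, -0.274, -0.777], [0.085, -0.215, -0.767], [0.2, -0.242, 0.035], [0.239, -0.233, 0.109], [0.271, -0.218, 0.157], [0.295, -0.217, 0.186], [0.317, -0.213, 0.215], [0.333, -0.216, 0.231], [0.351, -0.217, 0.247], [0.369, -0.213, 0.261], [0.388, -0.216, 0.277], [0.406, -0.218, 0.29], [0.425, -0.219, 0.3], [0.439, -0.217, 0.307], [0.455, -0.227, 0.314], [0.471, -0.224, 0.321], [0.488, -0.225, 0.321], [0.503, -0.23, 0.331], [0.518, -0.231, 0.332], [0.541, -0.236, 0.343]]
0.05 0.15 y -0.2 minx 0.611 314
0.05 0.15 y 0.0 minx 0.609 11
0.05 0.15 y 0.1 minx 0.611 254
0.05 0.15 y 0.4 minx 0.741 44
0.15 0.22 y -0.2 minx 0.622 1294
0.15 0.22 y -0.1 minx 0.632 1850
0.15 0.22 y 0.0 minx 0.631 1935
0.15 0.22 y 0.1 minx 0.621 2272
0.15 0.22 y 0.2 minx 0.631 1289
0.15 0.22 y 0.3 minx 0.631 2385
0.15 0.22 y 0.4 minx 0.629 1177
0.22 0.32 y -0.2 minx 0.636 168
0.22 0.32 y -0.1 minx 0.635 824
0.22 0.32 y 0.0 minx 0.631 534
0.22 0.32 y 0.1 minx 0.616 170
0.22 0.32 y 0.2 minx 0.605 471
0.32 0.6 y -0.2 minx 0.665 92
0.32 0.6 y -0.1 minx 0.667 50
0.32 0.6 y 0.1 minx 0.643 27
0.32 0.6 y 0.2 minx 0.611 783
scene 849
[[0.172, -0.268, -0.062], [0.178, -0.263, -0.051], [0.182, -0.254, -0.001], [0.188, -0.253, 0.012], [0.198, -0.246, 0.026], [0.208, -0.238, 0.053], [0.218, -0.233, 0.073], [0.227, -0.232, 0.082], [0.235, -0.231, 0.104], [0.244, -0.226, 0.122], [0.253, -0.221, 0.129], [0.263, -0.22, 0.152], [0.274, -0.217, 0.164], [0.287, -0.216, 0.181], [0.301, -0.215, 0.195], [0.315, -0.215, 0.212], [0.329, -0.217, 0.226], [0.345, -0.213, 0.235], [0.359, -0.214, 0.25], [0.376, -0.213, 0.262], [0.398, -0.215, 0.278], [0.423, -0.215, 0.296], [0.458, -0.222, 0.313], [0.498, -0.227, 0.329], [0.539, -0.235, 0.34], [0.595, -0.246, 0.351]]
```

Careful with the scale: shifts go in shares of 50 cm and turns go in shares of 2 rad. That gives: -0.035 m / 0.5 = -0.07.

Request:
jog_arm(
  ticks=[
    [0.07, [0, 0, -0.07], [0, 0, 0]],
    [0.07, [0, 0, -0.07], [0, 0, 0]],
    [0.07, [0, 0, -0.07], [0, 0, 0]],
    [0.07, [0, 0, -0.07], [0, 0, 0]],
  ],
  force=60,
)

```text
time_s: 0.43
position: [0.1806, -0.5454, 0.3729]
ee_rot: [-0.0, 0.987, 0.159, -0.0]
contact_force: [-0.1, -0.9, -0.1]
opening: 0.0704
grip_force: 0.0
```

Request:
jog_arm(
  ticks=[
    [0.07, [0.064, -0.047, 0], [0, 0, 0]],
    [0.07, [0.064, -0.047, 0], [0, 0, 0]],
    [0.07, [0.064, -0.047, 0], [0, 0, 0]],
    [0.07, [0.064, -0.047, 0], [0, 0, 0]],
  ],
)

```text
time_s: 0.77
position: [0.2733, -0.4147, 0.3712]
ee_rot: [-0.0, 0.987, 0.159, -0.0]
contact_force: [1.5, -1.1, 1.1]
opening: 0.0698
grip_force: 0.0
```

Request:
jog_arm(
  ticks=[
    [0.07, [0.064, -0.047, 0], [0, 0, 0]],
    [0.07, [0.064, -0.047, 0], [0, 0, 0]],
    [0.07, [0.064, -0.047, 0], [0, 0, 0]],
    [0.07, [0, 0, 0], [0, 0, 0]],
  ],
)

```text
time_s: 1.1
position: [0.3458, -0.3134, 0.3714]
ee_rot: [-0.001, 0.987, 0.163, 0.001]
contact_force: [1.0, 1.0, 0.3]
opening: 0.0698
grip_force: 0.0
```

Scaled: -0.0317 m / 0.5 = -0.0634, 0.021 m / 0.5 = 0.042.

Request:
jog_arm(
  ticks=[
    [0.07, [0.042, -0.0634, 0], [0, 0, 0]],
    [0.07, [0.042, -0.0634, 0], [0, 0, 0]],
    [0.07, [0.042, -0.0634, 0], [0, 0, 0]],
    [0.07, [0.042, -0.0634, 0], [0, 0, 0]],
    [0.07, [0.042, -0.0634, 0], [0, 0, 0]],
  ],
)

```text
time_s: 1.52
position: [0.3915, -0.1341, 0.3713]
ee_rot: [-0.0, 0.987, 0.159, -0.0]
contact_force: [1.5, -0.7, 1.0]
opening: 0.0699
grip_force: 0.0
```

Request:
jog_arm(
  ticks=[
    [0.07, [0.042, -0.0634, 0], [0, 0, 0]],
    [0.07, [0, 0, 0], [0, 0, 0]],
  ],
)

```text
time_s: 1.68
position: [0.4028, -0.0929, 0.3713]
ee_rot: [-0.001, 0.987, 0.163, 0.0]
contact_force: [-0.0, 1.2, 0.7]
opening: 0.0701
grip_force: 0.0
```

Scaled: 0.0342 m / 0.5 = 0.0684, -0.023 m / 0.5 = -0.046.

Request:
jog_arm(
  ticks=[
    [0.07, [0.0684, -0.046, 0], [0, 0, 0]],
    [0.07, [0.0684, -0.046, 0], [0, 0, 0]],
    [0.07, [0.0684, -0.046, 0], [0, 0, 0]],
    [0.07, [0.0684, -0.046, 0], [0, 0, 0]],
    [0.07, [0.0684, -0.046, 0], [0, 0, 0]],
  ],
)

```text
time_s: 2.1
position: [0.5285, 0.0656, 0.3712]
ee_rot: [-0.0, 0.987, 0.159, -0.0]
contact_force: [1.3, -0.9, 1.3]
opening: 0.07
grip_force: 0.0
```

Request:
jog_arm(
  ticks=[
    [0.07, [0, 0, 0.08], [0, 0, 0]],
    [0.07, [0, 0, 0.08], [0, 0, 0]],
    [0.07, [0, 0, 0.08], [0, 0, 0]],
    [0.07, [0, 0, 0.08], [0, 0, 0]],
    [0.07, [0, 0, 0.08], [0, 0, 0]],
  ],
)

```text
time_s: 2.52
position: [0.5273, 0.0637, 0.1696]
ee_rot: [-0.0, 0.987, 0.159, 0.0]
contact_force: [1.4, -0.5, -1.1]
opening: 0.0701
grip_force: 0.0
```

Request:
jog_arm(
  ticks=[
    [0.07, [0, 0, 0.06], [0, 0, 0]],
    [0.07, [0, 0, 0], [0, 0, 0]],
    [0.07, [0, 0, 0], [0, 0, 0]],
  ],
)

```text
time_s: 2.77
position: [0.5274, 0.0638, 0.1412]
ee_rot: [-0.0, 0.987, 0.159, -0.001]
contact_force: [0.8, -0.3, 1.8]
opening: 0.0702
grip_force: 0.0
```

```bash
python3 - <<'E'
from h import *
F=shot('scene','scene2.png')
print(r.get_state()['position'])
cv2.imwrite('pics/s2c.png',cv2.resize(F['color'][100:280,180:420,::-1],None,fx=3,fy=3,interpolation=cv2.INTER_CUBIC))
E
```

```text
[0.52816541 0.06385868 0.14255454]
```

View pics/s2c.png

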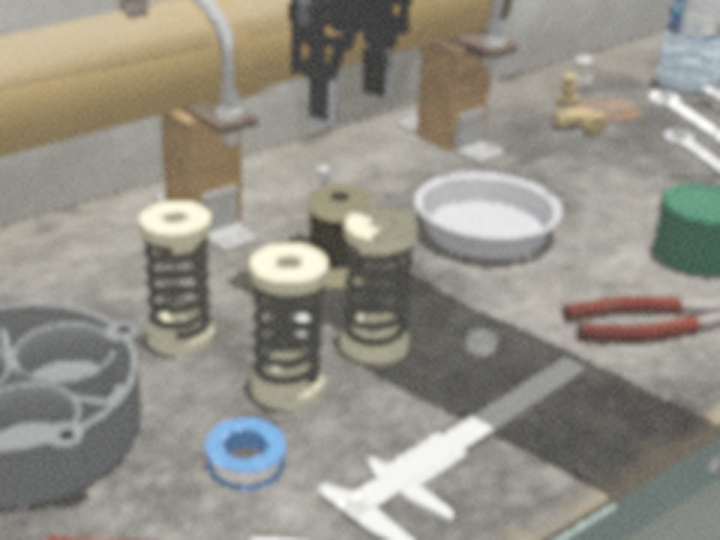

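The crop shows the open fingers, tips at (320,105) and (375,85), hanging above the short cartridge at (340,195) and clear of the others. I'll descend with a small correction.

Scaled: 0.036 m / 0.5 = 0.072, -0.0056 m / 0.5 = -0.0112.

Request:
jog_arm(
  ticks=[
    [0.07, [0.0068, -0.0112, 0.06], [0, 0, 0]],
    [0.07, [0, 0, 0.072], [0, 0, 0]],
    [0.07, [0, 0, 0.072], [0, 0, 0]],
    [0.07, [0, 0, 0], [0, 0, 0]],
  ],
)

```text
time_s: 3.15
position: [0.528, 0.0702, 0.0364]
ee_rot: [-0.0, 0.987, 0.159, -0.002]
contact_force: [-0.8, -0.2, -1.7]
opening: 0.0702
grip_force: 0.0
```

Request:
jog_arm(
  ticks=[
    [0.04, [0, 0, 0], [0, 0, 0]],
    [0.04, [0, 0, 0], [0, 0, 0]],
    [0.04, [0, 0, 0], [0, 0, 0]],
    [0.04, [0, 0, 0], [0, 0, 0]],
    [0.04, [0, 0, 0], [0, 0, 0]],
  ],
  force=60,
)

```text
time_s: 3.57
position: [0.5307, 0.0703, 0.0421]
ee_rot: [-0.0, 0.987, 0.159, 0.002]
contact_force: [-1.0, -0.1, 16.5]
opening: 0.0507
grip_force: 64.7
```

Request:
jog_arm(
  ticks=[
    [0.04, [0, 0, -0.04], [0, 0, 0]],
    [0.04, [0, 0, -0.06], [0, 0, 0]],
    [0.04, [0, 0, 0], [0, 0, 0]],
  ],
)

```text
time_s: 3.82
position: [0.5313, 0.0705, 0.0951]
ee_rot: [-0.0, 0.987, 0.159, 0.004]
contact_force: [0.5, -0.0, -1.2]
opening: 0.0505
grip_force: 64.2
```

```bash
python3 - <<'E'
from h import *
F=shot('scene','scene3.png')
print(r.get_state()['position'],r.get_state()['opening'])
cv2.imwrite('pics/s3c.png',cv2.resize(F['color'][100:280,180:420,::-1],None,fx=3,fy=3,interpolation=cv2.INTER_CUBIC))
E
```

```text
[0.53082826 0.07033715 0.09302082] 0.05019526081765281
```

View pics/s3c.png

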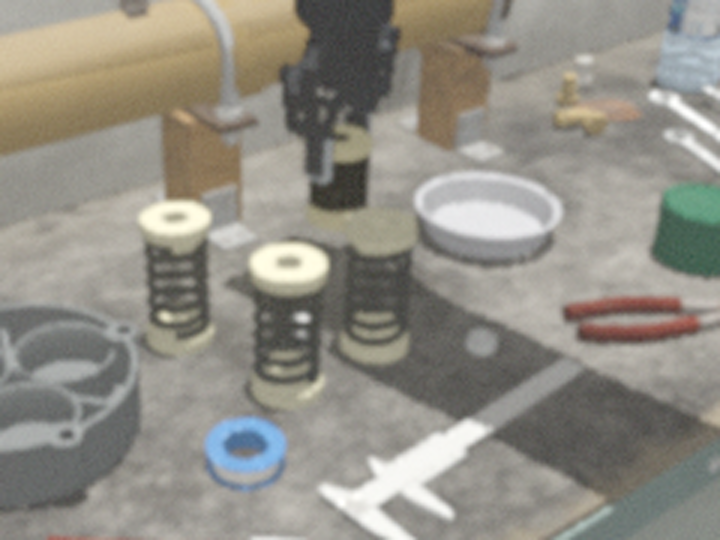

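The short cartridge is gripped upright at (340,170), lifted clear of the bench.

Scaled: 0.0346 m / 0.5 = 0.0692, -0.0175 m / 0.5 = -0.035.

Request:
jog_arm(
  ticks=[
    [0.04, [-0.035, 0.0692, 0], [0, 0, 0]],
    [0.04, [-0.035, 0.0692, 0], [0, 0, 0]],
    [0.04, [-0.035, 0.0692, 0], [0, 0, 0]],
    [0.04, [-0.035, 0.0692, 0], [0, 0, 0]],
    [0.04, [0, 0, 0], [0, 0, 0]],
  ],
)

```text
time_s: 4.28
position: [0.5045, -0.0917, 0.0897]
ee_rot: [0.002, 0.988, 0.155, -0.001]
contact_force: [-1.4, -2.7, -3.2]
opening: 0.0507
grip_force: 64.5
```

Request:
jog_arm(
  ticks=[
    [0.04, [0, 0, 0], [0, 0, 0]],
    [0.04, [0, 0, 0.04], [0, 0, 0]],
    [0.04, [0, 0, 0.03], [0, 0, 0]],
    [0.04, [0, 0, 0.01], [0, 0, 0]],
    [0.04, [0, 0, 0], [0, 0, 0]],
  ],
)

```text
time_s: 4.7
position: [0.506, -0.0821, 0.0487]
ee_rot: [-0.0, 0.987, 0.16, -0.001]
contact_force: [-0.3, -0.3, -1.9]
opening: 0.0505
grip_force: 64.4
```

Scaled: 0.003 m / 0.5 = 0.006.

Request:
jog_arm(
  ticks=[
    [0.04, [0, 0, 0.006], [0, 0, 0]],
    [0.04, [0, 0, 0], [0, 0, 0]],
  ],
)

```text
time_s: 4.87
position: [0.5067, -0.0825, 0.0473]
ee_rot: [-0.0, 0.987, 0.16, 0.001]
contact_force: [-0.9, 1.2, -1.3]
opening: 0.0507
grip_force: 64.5
```

Request:
jog_arm(
  ticks=[
    [0.07, [0, 0, 0], [0, 0, 0]],
    [0.07, [0, 0, 0], [0, 0, 0]],
    [0.07, [0, 0, 0], [0, 0, 0]],
    [0.07, [0, 0, -0.04], [0, 0, 0]],
    [0.07, [0, 0, -0.08], [0, 0, 0]],
  ],
)

```text
time_s: 5.28
position: [0.5048, -0.0828, 0.1045]
ee_rot: [-0.001, 0.987, 0.159, -0.002]
contact_force: [1.3, 0.3, 0.3]
opening: 0.0699
grip_force: 0.0
```

Request:
jog_arm(
  ticks=[
    [0.07, [0, 0, -0.08], [0, 0, 0]],
    [0.07, [0, 0, -0.06], [0, 0, 0]],
    [0.07, [0, 0, 0], [0, 0, 0]],
  ],
)

```text
time_s: 5.53
position: [0.5081, -0.0834, 0.1817]
ee_rot: [0.001, 0.987, 0.159, 0.004]
contact_force: [0.2, 0.1, -0.2]
opening: 0.0698
grip_force: 0.0
```

```bash
python3 - <<'E'
from h import *
F=shot('top','top2.png')
for o in discs(F):print(np.round(o[0],1),round(float(o[1]),4),np.round(o[2][0],4),round(o[2][1],4))
F=shot('scene','scene4.png')
cv2.imwrite('pics/s4c.png',cv2.resize(F['color'][60:300,140:440,::-1],None,fx=2.4,fy=2.4,interpolation=cv2.INTER_CUBIC))
E
```

```text
[245.7 253.5] 0.1049 [0.4238 0.2014] 0.0271
[288.5 250.8] 0.1037 [0.4296 0.1144] 0.0277
[232.4 204.2] 0.1044 [0.5246 0.2291] 0.0278
```

View pics/s4c.png

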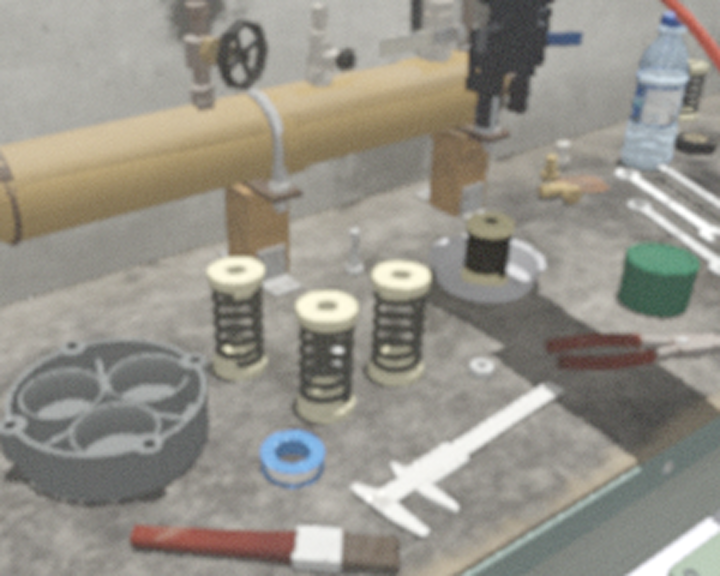

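The short cartridge stands upright in the dish at about (487,250), and the other three are undisturbed. Next is S2.

Scaled: -0.0353 m / 0.5 = -0.0706, -0.0019 m / 0.5 = -0.0038.

Request:
jog_arm(
  ticks=[
    [0.07, [-0.0038, -0.0706, 0], [0, 0, 0]],
    [0.07, [-0.0038, -0.0706, 0], [0, 0, 0]],
    [0.07, [-0.0038, -0.0706, 0], [0, 0, 0]],
    [0.07, [-0.0038, -0.0706, 0], [0, 0, 0]],
    [0.07, [-0.0038, -0.0706, 0], [0, 0, 0]],
  ],
)

```text
time_s: 6.05
position: [0.4404, 0.0826, 0.1755]
ee_rot: [0.0, 0.987, 0.159, -0.001]
contact_force: [1.2, 0.6, -0.5]
opening: 0.0699
grip_force: 0.0
```

Request:
jog_arm(
  ticks=[
    [0.07, [-0.0038, -0.0706, 0], [0, 0, 0]],
    [0.07, [0, 0, 0], [0, 0, 0]],
    [0.07, [0, 0, 0], [0, 0, 0]],
    [0.07, [0, 0, 0], [0, 0, 0]],
  ],
)

```text
time_s: 6.38
position: [0.4287, 0.1138, 0.1758]
ee_rot: [0.0, 0.987, 0.159, -0.001]
contact_force: [0.5, -1.0, 0.1]
opening: 0.0701
grip_force: 0.0
```

Scaled: 0.036 m / 0.5 = 0.072, 0.0015 m / 0.5 = 0.003.

Request:
jog_arm(
  ticks=[
    [0.07, [0.003, 0, 0.06], [0, 0, 0]],
    [0.07, [0, 0, 0.072], [0, 0, 0]],
    [0.07, [0, 0, 0.072], [0, 0, 0]],
    [0.07, [0, 0, 0], [0, 0, 0]],
  ],
)

```text
time_s: 6.72
position: [0.4283, 0.113, 0.0692]
ee_rot: [0.001, 0.987, 0.158, -0.004]
contact_force: [-0.4, -0.4, -0.5]
opening: 0.0696
grip_force: 0.0
```

Request:
jog_arm(
  ticks=[
    [0.04, [0, 0, 0], [0, 0, 0]],
    [0.04, [0, 0, 0], [0, 0, 0]],
    [0.04, [0, 0, 0], [0, 0, 0]],
    [0.04, [0, 0, 0], [0, 0, 0]],
    [0.04, [0, 0, 0], [0, 0, 0]],
  ],
  force=60,
)

```text
time_s: 7.13
position: [0.4308, 0.1148, 0.0755]
ee_rot: [-0.0, 0.987, 0.159, 0.001]
contact_force: [1.8, -2.8, 12.1]
opening: 0.0505
grip_force: 63.7
```

Request:
jog_arm(
  ticks=[
    [0.04, [0, 0, -0.04], [0, 0, 0]],
    [0.04, [0, 0, -0.08], [0, 0, 0]],
    [0.04, [0, 0, -0.08], [0, 0, 0]],
    [0.04, [0, 0, -0.08], [0, 0, 0]],
    [0.04, [0, 0, 0], [0, 0, 0]],
  ],
)

```text
time_s: 7.55
position: [0.4318, 0.1152, 0.2208]
ee_rot: [-0.001, 0.987, 0.159, 0.004]
contact_force: [0.8, -0.8, -2.5]
opening: 0.0506
grip_force: 64.4
```

Scaled: -0.0312 m / 0.5 = -0.0624, 0.0233 m / 0.5 = 0.0466.

Request:
jog_arm(
  ticks=[
    [0.04, [0.0466, -0.0624, 0], [0, 0, 0]],
    [0.04, [0.0466, -0.0624, 0], [0, 0, 0]],
    [0.04, [0.0466, -0.0624, 0], [0, 0, 0]],
    [0.04, [0.0466, -0.0624, 0], [0, 0, 0]],
    [0.04, [0.0466, -0.0624, 0], [0, 0, 0]],
  ],
)

```text
time_s: 7.97
position: [0.4918, 0.3013, 0.2151]
ee_rot: [-0.0, 0.987, 0.159, 0.0]
contact_force: [1.3, -1.3, -2.6]
opening: 0.0507
grip_force: 64.1
```

Request:
jog_arm(
  ticks=[
    [0.04, [0.0466, -0.0624, 0], [0, 0, 0]],
    [0.04, [0, 0, 0], [0, 0, 0]],
    [0.04, [0, 0, 0], [0, 0, 0]],
    [0.04, [0, 0, 0], [0, 0, 0]],
    [0.04, [0, 0, 0], [0, 0, 0]],
  ],
)

```text
time_s: 8.38
position: [0.5042, 0.3354, 0.2148]
ee_rot: [0.0, 0.987, 0.159, 0.0]
contact_force: [-0.4, -0.7, -3.4]
opening: 0.0505
grip_force: 64.3
```

```bash
python3 - <<'E'
from h import *
s=r.get_state();print(s['position'],s['ee_rot'].round(4))
F=shot('scene','scene5.png');C=cloud(F);Z=C[...,2]
print((np.array([.5044,.3369])-s['position'][:2]))
cv2.imwrite('pics/s5c.png',cv2.resize(F['color'][60:290,110:340,::-1],None,fx=2.6,fy=2.6,interpolation=cv2.INTER_CUBIC))
E
```

```text
[0.50416404 0.33536676 0.21478622] [2.000e-04 9.873e-01 1.587e-01 1.000e-04]
[0.00023596 0.00153324]
```

View pics/s5c.png

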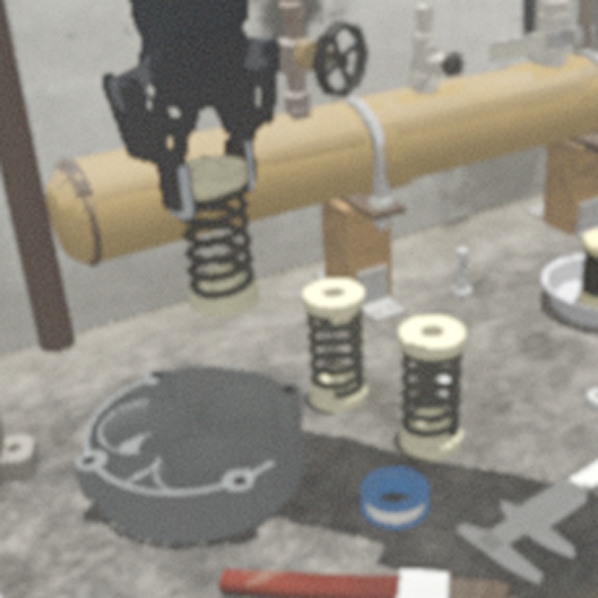

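The cartridge hangs upright in the fingers at (220,240), above the cap. Lowering.

Scaled: 0.035 m / 0.5 = 0.07, -0.0014 m / 0.5 = -0.0028.

Request:
jog_arm(
  ticks=[
    [0.04, [0.0014, -0.0028, 0.07], [0, 0, 0]],
    [0.04, [0, 0, 0.07], [0, 0, 0]],
    [0.04, [0, 0, 0.02], [0, 0, 0]],
    [0.04, [0, 0, 0], [0, 0, 0]],
    [0.04, [0, 0, 0], [0, 0, 0]],
  ],
)

```text
time_s: 8.85
position: [0.5048, 0.3379, 0.1356]
ee_rot: [-0.0, 0.987, 0.159, 0.0]
contact_force: [0.7, 0.5, -2.0]
opening: 0.0502
grip_force: 64.4
```

Request:
jog_arm(
  ticks=[
    [0.04, [0, 0, 0.03], [0, 0, 0]],
    [0.04, [0, 0, 0.03], [0, 0, 0]],
    [0.04, [0, 0, 0.02], [0, 0, 0]],
    [0.04, [0, 0, 0], [0, 0, 0]],
  ],
)

```text
time_s: 9.18
position: [0.5043, 0.3379, 0.0942]
ee_rot: [0.0, 0.987, 0.159, -0.0]
contact_force: [-0.1, -0.4, -3.1]
opening: 0.0508
grip_force: 64.4
```

Scaled: 0.004 m / 0.5 = 0.008, 0.002 m / 0.5 = 0.004.

Request:
jog_arm(
  ticks=[
    [0.04, [0, 0, 0.008], [0, 0, 0]],
    [0.04, [0, 0, 0.004], [0, 0, 0]],
    [0.04, [0, 0, 0], [0, 0, 0]],
  ],
)

```text
time_s: 9.43
position: [0.5045, 0.3381, 0.0888]
ee_rot: [-0.0, 0.987, 0.159, 0.0]
contact_force: [-0.1, -0.7, -4.0]
opening: 0.0504
grip_force: 64.4
```

Request:
jog_arm(
  ticks=[
    [0.062, [0, 0, 0], [0, 0, 0]],
    [0.062, [0, 0, 0], [0, 0, 0]],
    [0.062, [0, 0, 0], [0, 0, 0]],
  ],
)

```text
time_s: 9.68
position: [0.5046, 0.3382, 0.0888]
ee_rot: [-0.0, 0.987, 0.159, 0.0]
contact_force: [-0.5, 0.8, 0.3]
opening: 0.0622
grip_force: 0.0
```

Request:
jog_arm(
  ticks=[
    [0.062, [0, 0, -0.04], [0, 0, 0]],
    [0.062, [0, 0, -0.08], [0, 0, 0]],
    [0.062, [0, 0, -0.06], [0, 0, 0]],
    [0.062, [0, 0, 0], [0, 0, 0]],
  ],
)

```text
time_s: 10.02
position: [0.506, 0.3392, 0.1842]
ee_rot: [-0.002, 0.987, 0.159, 0.004]
contact_force: [0.2, 0.5, 1.0]
opening: 0.0621
grip_force: 0.0
```

Scaled: 0.0362 m / 0.5 = 0.0724, -0.0051 m / 0.5 = -0.0102.

Request:
jog_arm(
  ticks=[
    [0.07, [-0.0102, 0.0724, 0], [0, 0, 0]],
    [0.07, [-0.0102, 0.0724, 0], [0, 0, 0]],
    [0.07, [-0.0102, 0.0724, 0], [0, 0, 0]],
    [0.07, [0, 0, 0], [0, 0, 0]],
    [0.07, [0, 0, 0], [0, 0, 0]],
  ],
)

```text
time_s: 10.43
position: [0.5247, 0.2282, 0.1788]
ee_rot: [0.0, 0.987, 0.158, 0.0]
contact_force: [-0.5, 1.4, -0.4]
opening: 0.0698
grip_force: 0.0
```

```bash
python3 - <<'E'
from h import *
s=r.get_state();print(s['position'])
F=shot('scene','scene6.png')
C=cloud(F);Z=C[...,2];u,v=np.meshgrid(range(512),range(384))
for o in discs(F):print(np.round(o[0],1),round(float(o[1]),4),np.round(o[2][0],4),round(o[2][1],4))
cv2.imwrite('pics/s6c.png',cv2.resize(F['color'][100:290,110:340,::-1],None,fx=2.6,fy=2.6,interpolation=cv2.INTER_CUBIC))
E
```

```text
[0.52468187 0.22819945 0.17876302]
[265.5 332. ] -0.0009 [0.2275 0.343 ] 0.168
[ 76.5 238.4] 0.1272 [0.4602 0.5625] 0.1003
[440.5 222. ] -0.0007 [ 0.234  -0.1308] 0.182
[275.8 190. ] 0.103 [0.4211 0.2039] 0.0321
[237.8 174. ] 0.1029 [0.5184 0.233 ] 0.0399
[344.5 152.5] 0.0749 [ 0.5029 -0.0831] 0.037
[234.5 117. ] 0.182 [0.6498 0.1576] 0.0808
[171.5 130. ] 0.1886 [0.6575 0.3016] 0.145
[300.5 105.8] 0.1895 [ 0.6577 -0.0601] 0.2201
```

View pics/s6c.png

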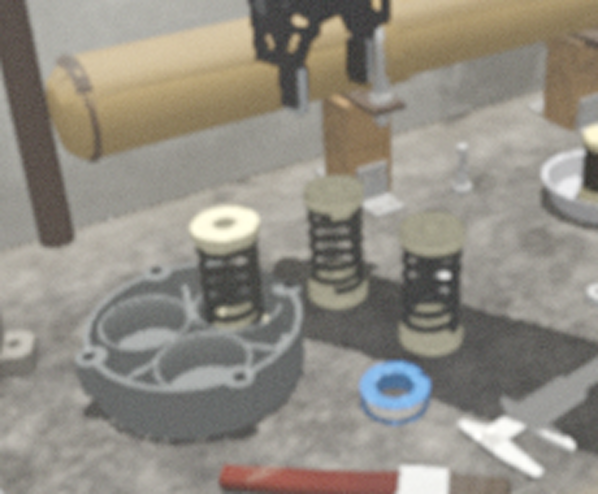

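The first cartridge stands in its pocket at (225,265), upright and seated. The fingers are above S3 at (335,240).

Scaled: 0.036 m / 0.5 = 0.072, -0.002 m / 0.5 = -0.004.

Request:
jog_arm(
  ticks=[
    [0.07, [0.001, -0.004, 0.072], [0, 0, 0]],
    [0.07, [0, 0, 0.072], [0, 0, 0]],
    [0.07, [0, 0, 0.068], [0, 0, 0]],
    [0.07, [0, 0, 0], [0, 0, 0]],
  ],
)

```text
time_s: 10.82
position: [0.5211, 0.2324, 0.0673]
ee_rot: [0.001, 0.987, 0.16, -0.004]
contact_force: [-1.7, -0.2, -1.8]
opening: 0.0702
grip_force: 0.0
```

Request:
jog_arm(
  ticks=[
    [0.04, [0, 0, 0], [0, 0, 0]],
    [0.04, [0, 0, 0], [0, 0, 0]],
    [0.04, [0, 0, 0], [0, 0, 0]],
    [0.04, [0, 0, 0], [0, 0, 0]],
    [0.04, [0, 0, 0], [0, 0, 0]],
  ],
  force=60,
)

```text
time_s: 11.23
position: [0.5244, 0.2326, 0.0738]
ee_rot: [-0.0, 0.987, 0.159, 0.001]
contact_force: [-0.6, -0.1, 9.4]
opening: 0.0504
grip_force: 63.4
```

Request:
jog_arm(
  ticks=[
    [0.04, [0, 0, -0.04], [0, 0, 0]],
    [0.04, [0, 0, -0.08], [0, 0, 0]],
    [0.04, [0, 0, -0.08], [0, 0, 0]],
    [0.04, [0, 0, -0.08], [0, 0, 0]],
    [0.04, [0, 0, 0], [0, 0, 0]],
  ],
)

```text
time_s: 11.65
position: [0.5258, 0.2332, 0.2199]
ee_rot: [-0.002, 0.987, 0.159, 0.005]
contact_force: [0.9, 0.9, -2.2]
opening: 0.0508
grip_force: 63.9
```

Scaled: -0.0333 m / 0.5 = -0.0666, 0.011 m / 0.5 = 0.022.

Request:
jog_arm(
  ticks=[
    [0.04, [0.022, -0.0666, 0], [0, 0, 0]],
    [0.04, [0.022, -0.0666, 0], [0, 0, 0]],
    [0.04, [0.022, -0.0666, 0], [0, 0, 0]],
    [0.04, [0.022, -0.0666, 0], [0, 0, 0]],
    [0.04, [0.022, -0.0666, 0], [0, 0, 0]],
  ],
)

```text
time_s: 12.07
position: [0.5232, 0.4092, 0.2131]
ee_rot: [-0.0, 0.987, 0.159, 0.0]
contact_force: [1.1, 0.1, -2.4]
opening: 0.0507
grip_force: 63.7
```

Request:
jog_arm(
  ticks=[
    [0.04, [0, 0, 0], [0, 0, 0]],
    [0.04, [0, 0, 0], [0, 0, 0]],
    [0.04, [0, 0, 0], [0, 0, 0]],
    [0.04, [0, 0, 0], [0, 0, 0]],
  ],
)

```text
time_s: 12.4
position: [0.5241, 0.4065, 0.2128]
ee_rot: [0.0, 0.987, 0.159, 0.0]
contact_force: [0.5, 0.1, -2.9]
opening: 0.0506
grip_force: 64.0
```

```bash
python3 -c "
from h import *
print(r.get_state()['position'])"
```

```text
[0.52406735 0.40649496 0.21277296]
```

Scaled: 0.035 m / 0.5 = 0.07, -0.0017 m / 0.5 = -0.0034.

Request:
jog_arm(
  ticks=[
    [0.04, [0.0012, -0.0034, 0.07], [0, 0, 0]],
    [0.04, [0, 0, 0.07], [0, 0, 0]],
    [0.04, [0, 0, 0.02], [0, 0, 0]],
    [0.04, [0, 0, 0], [0, 0, 0]],
    [0.04, [0, 0, 0], [0, 0, 0]],
  ],
)

```text
time_s: 12.82
position: [0.5243, 0.4091, 0.1337]
ee_rot: [-0.0, 0.987, 0.159, 0.0]
contact_force: [0.6, -0.8, -1.7]
opening: 0.0507
grip_force: 63.8
```

Request:
jog_arm(
  ticks=[
    [0.04, [0, 0, 0.03], [0, 0, 0]],
    [0.04, [0, 0, 0.03], [0, 0, 0]],
    [0.04, [0, 0, 0.02], [0, 0, 0]],
    [0.04, [0, 0, 0], [0, 0, 0]],
  ],
)

```text
time_s: 13.15
position: [0.5237, 0.4091, 0.0922]
ee_rot: [0.0, 0.987, 0.159, -0.0]
contact_force: [0.7, -1.2, -3.4]
opening: 0.0508
grip_force: 64.0
```

Request:
jog_arm(
  ticks=[
    [0.04, [0, 0, 0.01], [0, 0, 0]],
    [0.04, [0, 0, 0.004], [0, 0, 0]],
    [0.04, [0, 0, 0], [0, 0, 0]],
  ],
)

```text
time_s: 13.4
position: [0.5241, 0.4095, 0.086]
ee_rot: [-0.0, 0.987, 0.159, 0.0]
contact_force: [-0.5, -0.8, -2.7]
opening: 0.0508
grip_force: 64.0
```

Request:
jog_arm(
  ticks=[
    [0.062, [0, 0, 0], [0, 0, 0]],
    [0.062, [0, 0, 0], [0, 0, 0]],
    [0.062, [0, 0, 0], [0, 0, 0]],
  ],
)

```text
time_s: 13.65
position: [0.5239, 0.4094, 0.0858]
ee_rot: [-0.0, 0.987, 0.159, 0.0]
contact_force: [0.4, -0.3, -0.4]
opening: 0.062
grip_force: 0.0
```

Request:
jog_arm(
  ticks=[
    [0.062, [0, 0, -0.04], [0, 0, 0]],
    [0.062, [0, 0, -0.08], [0, 0, 0]],
    [0.062, [0, 0, -0.07], [0, 0, 0]],
    [0.062, [0, 0, 0], [0, 0, 0]],
  ],
)

```text
time_s: 13.98
position: [0.5255, 0.4108, 0.1874]
ee_rot: [-0.002, 0.987, 0.159, 0.004]
contact_force: [0.9, 0.6, 1.0]
opening: 0.062
grip_force: 0.0
```

Request:
jog_arm(
  ticks=[
    [0.07, [-0.0534, 0.0554, 0], [0, 0, 0]],
    [0.07, [-0.0534, 0.0554, 0], [0, 0, 0]],
    [0.07, [-0.0534, 0.0554, 0], [0, 0, 0]],
    [0.07, [-0.0534, 0.0554, 0], [0, 0, 0]],
    [0.07, [-0.0534, 0.0554, 0], [0, 0, 0]],
  ],
)

```text
time_s: 14.4
position: [0.44, 0.2354, 0.1808]
ee_rot: [-0.0, 0.987, 0.159, 0.0]
contact_force: [1.1, 0.2, -0.4]
opening: 0.0701
grip_force: 0.0
```

Request:
jog_arm(
  ticks=[
    [0.07, [-0.0534, 0.0554, 0], [0, 0, 0]],
    [0.07, [0, 0, 0], [0, 0, 0]],
    [0.07, [0, 0, 0], [0, 0, 0]],
    [0.07, [0, 0, 0], [0, 0, 0]],
  ],
)

```text
time_s: 14.73
position: [0.4249, 0.2029, 0.1807]
ee_rot: [-0.0, 0.987, 0.159, 0.001]
contact_force: [0.8, 0.5, -0.0]
opening: 0.0699
grip_force: 0.0
```

```bash
python3 - <<'E'
from h import *
s=r.get_state();print(s['position'])
F=shot('top','top3.png')
for o in discs(F):print(np.round(o[0],1),round(float(o[1]),4),np.round(o[2][0],4),round(o[2][1],4))
cv2.imwrite('pics/t3c.png',cv2.resize(F['color'][150:300,110:340,::-1],None,fx=2.6,fy=2.6,interpolation=cv2.INTER_CUBIC))
E
```

```text
[0.42492762 0.20286561 0.18065547]
[380.2 215.1] 0.0769 [ 0.5058 -0.0815] 0.026
[175.1 213.8] 0.1167 [0.5022 0.3443] 0.0324
[144.6 203.4] 0.1168 [0.5237 0.4072] 0.0266
```

View pics/t3c.png

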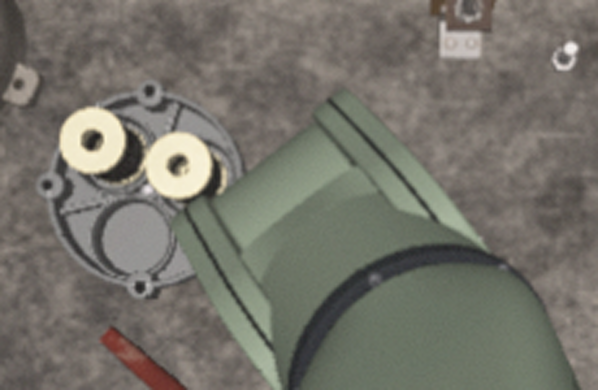

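Top view: both fitted cartridges sit in the cap at (93,141) and (180,166), tops at 0.117 m as they should be. The third pocket at (137,237) is free.

Scaled: 0.107 rad / 2 = 0.0535.

Request:
jog_arm(
  ticks=[
    [0.07, [0, 0, 0], [0, 0, 0.0535]],
    [0.07, [0, 0, 0], [0, 0, 0.0535]],
    [0.07, [0, 0, 0], [0, 0, 0.053]],
    [0.07, [0, 0, 0], [0, 0, 0]],
    [0.07, [0, 0, 0], [0, 0, 0]],
  ],
)

```text
time_s: 15.2
position: [0.4245, 0.2031, 0.1802]
ee_rot: [-0.0, 1.0, 0.002, 0.0]
contact_force: [-0.4, 0.8, 0.4]
opening: 0.0701
grip_force: 0.0
```

Request:
jog_arm(
  ticks=[
    [0.07, [-0.002, 0.003, 0.072], [0, 0, 0]],
    [0.07, [0, 0, 0.072], [0, 0, 0]],
    [0.07, [0, 0, 0.072], [0, 0, 0]],
    [0.07, [0, 0, 0], [0, 0, 0]],
  ],
)

```text
time_s: 15.53
position: [0.4214, 0.2003, 0.0674]
ee_rot: [0.001, 1.0, 0.002, -0.003]
contact_force: [-0.3, 0.3, -1.3]
opening: 0.0698
grip_force: 0.0
```

Request:
jog_arm(
  ticks=[
    [0.04, [0, 0, 0], [0, 0, 0]],
    [0.04, [0, 0, 0], [0, 0, 0]],
    [0.04, [0, 0, 0], [0, 0, 0]],
    [0.04, [0, 0, 0], [0, 0, 0]],
    [0.04, [0, 0, 0], [0, 0, 0]],
  ],
  force=60,
)

```text
time_s: 15.95
position: [0.424, 0.2011, 0.0736]
ee_rot: [-0.001, 1.0, 0.0, 0.001]
contact_force: [-0.2, -1.6, 14.0]
opening: 0.05
grip_force: 64.2
```

Request:
jog_arm(
  ticks=[
    [0.04, [0, 0, -0.04], [0, 0, 0]],
    [0.04, [0, 0, -0.08], [0, 0, 0]],
    [0.04, [0, 0, -0.08], [0, 0, 0]],
    [0.04, [0, 0, -0.08], [0, 0, 0]],
    [0.04, [0, 0, 0], [0, 0, 0]],
  ],
)

```text
time_s: 16.37
position: [0.425, 0.2015, 0.219]
ee_rot: [-0.002, 1.0, -0.0, 0.004]
contact_force: [0.6, 0.1, -2.8]
opening: 0.0506
grip_force: 64.6
```

Scaled: -0.0378 m / 0.5 = -0.0756, 0.0058 m / 0.5 = 0.0116.

Request:
jog_arm(
  ticks=[
    [0.04, [0.0116, -0.0756, 0], [0, 0, 0]],
    [0.04, [0.0116, -0.0756, 0], [0, 0, 0]],
    [0.04, [0.0116, -0.0756, 0], [0, 0, 0]],
    [0.04, [0.0116, -0.0756, 0], [0, 0, 0]],
    [0.04, [0.0116, -0.0756, 0], [0, 0, 0]],
  ],
)

```text
time_s: 16.78
position: [0.4522, 0.3916, 0.2132]
ee_rot: [-0.0, 1.0, 0.0, 0.0]
contact_force: [0.8, -1.0, -2.9]
opening: 0.0504
grip_force: 64.4
```

Request:
jog_arm(
  ticks=[
    [0.04, [0, 0, 0], [0, 0, 0]],
    [0.04, [0, 0, 0], [0, 0, 0]],
    [0.04, [0, 0, 0], [0, 0, 0]],
    [0.04, [0, 0, 0], [0, 0, 0]],
  ],
)

```text
time_s: 17.12
position: [0.4527, 0.3887, 0.2128]
ee_rot: [0.0, 1.0, -0.001, 0.0]
contact_force: [0.2, 0.3, -4.0]
opening: 0.0507
grip_force: 64.7
```

```bash
python3 -c "
from h import *
s=r.get_state();print(s['position'],s['ee_rot'].round(4))"
```

```text
[0.45270051 0.38873619 0.21282948] [ 1.e-04  1.e+00 -6.e-04  2.e-04]
```

Careful with the scale: shifts go in shares of 50 cm and turns go in shares of 2 rad. That gives: 0.035 m / 0.5 = 0.07, 0.01 m / 0.5 = 0.02.

Request:
jog_arm(
  ticks=[
    [0.04, [0.0014, -0.0026, 0.07], [0, 0, 0]],
    [0.04, [0, 0, 0.07], [0, 0, 0]],
    [0.04, [0, 0, 0.02], [0, 0, 0]],
    [0.04, [0, 0, 0], [0, 0, 0]],
    [0.04, [0, 0, 0], [0, 0, 0]],
  ],
)

```text
time_s: 17.53
position: [0.4537, 0.3909, 0.1336]
ee_rot: [-0.0, 1.0, -0.0, 0.0]
contact_force: [0.6, 0.2, -1.9]
opening: 0.0502
grip_force: 64.8
```

Request:
jog_arm(
  ticks=[
    [0.04, [0, 0, 0.03], [0, 0, 0]],
    [0.04, [0, 0, 0.03], [0, 0, 0]],
    [0.04, [0, 0, 0.02], [0, 0, 0]],
    [0.04, [0, 0, 0], [0, 0, 0]],
  ],
)

```text
time_s: 17.87
position: [0.4532, 0.3909, 0.0922]
ee_rot: [0.0, 1.0, -0.0, -0.0]
contact_force: [-0.0, -0.1, -3.4]
opening: 0.0506
grip_force: 65.1
```

Request:
jog_arm(
  ticks=[
    [0.04, [0, 0, 0.01], [0, 0, 0]],
    [0.04, [0, 0, 0.004], [0, 0, 0]],
    [0.04, [0, 0, 0], [0, 0, 0]],
  ],
)

```text
time_s: 18.12
position: [0.4535, 0.3912, 0.0859]
ee_rot: [-0.0, 1.0, -0.0, 0.0]
contact_force: [0.2, 0.2, -3.0]
opening: 0.0506
grip_force: 65.2
```

Release, retract, and move the arm away to −y so the cap is visible.

Request:
jog_arm(
  ticks=[
    [0.062, [0, 0, 0], [0, 0, 0]],
    [0.062, [0, 0, 0], [0, 0, 0]],
    [0.062, [0, 0, 0], [0, 0, 0]],
  ],
)

```text
time_s: 18.37
position: [0.4533, 0.3912, 0.0858]
ee_rot: [-0.0, 1.0, -0.0, 0.0]
contact_force: [-0.5, 0.3, 0.4]
opening: 0.0619
grip_force: 0.0
```

Request:
jog_arm(
  ticks=[
    [0.062, [0, 0, -0.04], [0, 0, 0]],
    [0.062, [0, 0, -0.08], [0, 0, 0]],
    [0.062, [0, 0, -0.08], [0, 0, 0]],
    [0.062, [0, 0, -0.08], [0, 0, 0]],
    [0.062, [0, 0, 0], [0, 0, 0]],
  ],
)

```text
time_s: 18.78
position: [0.4549, 0.3925, 0.2327]
ee_rot: [-0.003, 1.0, -0.0, 0.004]
contact_force: [1.1, 0.5, 0.3]
opening: 0.0623
grip_force: 0.0
```

Request:
jog_arm(
  ticks=[
    [0.062, [0, 0.082, 0], [0, 0, 0]],
    [0.062, [0, 0.082, 0], [0, 0, 0]],
    [0.062, [0, 0.082, 0], [0, 0, 0]],
    [0.062, [0, 0.082, 0], [0, 0, 0]],
    [0.062, [0, 0.082, 0], [0, 0, 0]],
  ],
)

```text
time_s: 19.2
position: [0.4527, 0.1843, 0.2257]
ee_rot: [-0.0, 1.0, 0.0, 0.0]
contact_force: [0.9, 0.0, -0.3]
opening: 0.0622
grip_force: 0.0
```

Request:
jog_arm(
  ticks=[
    [0.062, [0, 0.082, 0], [0, 0, 0]],
    [0.062, [0, 0.082, 0], [0, 0, 0]],
    [0.062, [0, 0, 0], [0, 0, 0]],
    [0.062, [0, 0, 0], [0, 0, 0]],
    [0.062, [0, 0, 0], [0, 0, 0]],
  ],
)

```text
time_s: 19.62
position: [0.4533, 0.1044, 0.2255]
ee_rot: [-0.0, 1.0, -0.0, 0.0]
contact_force: [-0.1, 0.2, 0.0]
opening: 0.062
grip_force: 0.0
```

```bash
python3 - <<'E'
from h import *
F=shot('top','top4.png')
for o in discs(F):print(np.round(o[0],1),round(float(o[1]),4),np.round(o[2][0],4),round(o[2][1],4))
a=F['color'][150:300,100:420]
F=shot('scene','scene7.png');b=F['color'][130:280,110:430]
cv2.imwrite('pics/fin.png',cv2.resize(np.vstack([a,b])[:,:,::-1],None,fx=2,fy=2,interpolation=cv2.INTER_CUBIC))
E
```

```text
[151.5 238. ] 0.1171 [0.4542 0.3915] 0.0266
[175.1 213.8] 0.1168 [0.5022 0.3442] 0.0324
[144.6 203.3] 0.1169 [0.5241 0.4069] 0.0268
```

View pics/fin.png

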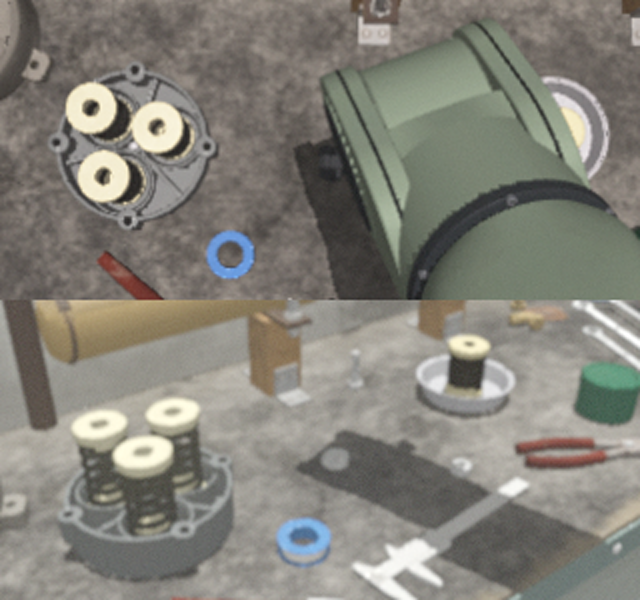

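All three cartridges stand upright in the cap at (92,108), (158,128) and (104,176) in the upper half, tops at 0.117 m. The short one stands in the dish at (467,368), and the arm is clear of everything.

```bash
python3 -c "
from bench import r
print(r.close_job())"
```

```text
the job is handed in; nothing more can be done
None
```

The job is handed in: the last pictures show a sound cartridge upright and seated in each of the three pockets, the short one standing in the dish and the arm clear, at about 20 s; no verdict was returned.

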